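# Sweep punch slugs through the fence gate into the scrap slot

## Task

Clear the punch bed: with the fingertips, sweep the three loose round metal discs along the bed plate and through the gap in the fence, one at a time, so that each drops into the scrap slot behind it before the next follows. Only push them, do not pick any up, and leave the bolt, the square offcut, the punch and everything else where they stand.

Things in the scene. Friction and masses are not known exactly. Their poses are not given: they have to be found in the camera images.
- bed: fixed punch bed: flat bare-steel plate, 280 mm along its x, 360 mm along its y, on a red base; origin at the centre of its underside on the table, axes along its edges, z up; the top of the plate is 66 mm above the origin. The discs lie on the part at y below the fence and are swept towards +y of this frame
- gate (a point): middle of the gap in the fence, at plate-top height, 98 mm from the bed's centre along its +y; axes as the bed's. The fence is two dark steel bars along the bed's x, 6 mm thick (y from -3 to +3 mm of this point) and 14 mm high above the plate, that leave a gap 44 mm wide (x from -22 to +22 mm) and reach 130 mm to either side of its middle
- slot (a point): centre of the mouth of the scrap slot, level with the plate top, 26 mm beyond the gate along the bed's +y; axes as the bed's. A square hole, 46 by 46 mm, 60 mm deep with a flat floor; its near edge is flush with the far face of the fence, so a disc tips in by itself once its centre has passed the fence
- slug_a_center (a point): loose flat round disc of bare metal punched from plate, 32 mm diameter, 8 mm thick, about 50 g; this point is its centre, half-way up (4 mm above the bed plate while it lies there). All three discs are alike
- slug_b_center (a point): loose flat round disc of bare metal punched from plate, 32 mm diameter, 8 mm thick, about 50 g; this point is its centre, half-way up (4 mm above the bed plate while it lies there). All three discs are alike
- slug_c_center (a point): loose flat round disc of bare metal punched from plate, 32 mm diameter, 8 mm thick, about 50 g; this point is its centre, half-way up (4 mm above the bed plate while it lies there). All three discs are alike
- bolt: bystander on the bed: dark steel hex bolt standing on its head, head about 30 mm across and 12 mm high, shank 16 mm, 55 mm tall; origin at the centre of its underside
- offcut: bystander on the bed: square piece of the same bare metal, 34 by 34 by 8 mm, lying flat; origin at the centre of its underside
- punch: bystander on the bed: dark steel round punch standing upright, 30 mm diameter at the foot, 20 mm above, 48 mm tall; origin at the centre of its underside
- oil: bystander on the table: white oil bottle, 60 mm diameter, 160 mm tall; origin at the centre of its underside
- spanner: bystander on the table: spanner lying flat; origin under its middle
- nutbox: bystander on the table: blue open plastic box 100 by 140 by 50 mm; origin at the centre of its underside
- mug: bystander on the table: white mug, 80 mm diameter, 90 mm tall; origin at the centre of its underside

How it is judged:
By the outcome, as a careful person would: the job done as asked, in the order asked, and still so for the second after the job is handed in, with the robot touching nothing.
It also fails if it takes over 67 s, if anything falls off the work surface, if the arm or the gripper's body presses on something with over 40 N, if the wrist force passes 120 N, or if a joint passes its speed limit or range.

## Robot

A 6-joint arm with a two-finger parallel gripper is mounted at the origin on the work surface. World frame = base frame: x ahead of the robot, y to its left, z up, the work surface at z = 0. Lengths are in mm, angles in rad, forces in N, time in s.
With the tool pointing down it reaches from about 350 to 775 mm from the base axis. Payload 7.3 kg.
Tool frame: the origin (TCP) lies at the very end of the fingers, on their centre line; the grasp point (between the pads) lies 19 mm behind it; x points along the fingers, z is the direction in which the jaws open and shut, and the axes are right-handed (so a half turn about x gives the same grasp; the last joint's range is limited). The gripper opens to 92 mm and grips with 3 to 60 N. Pads are 19 mm wide; open, the fingers measure 130 mm over their backs; the gripper's body (75 mm by 190 mm) begins 47 mm behind the grasp point.
Start: joints at [1.124, 0.342, 1.524, -0, 1.275, -0.146], TCP at [155.534, 501.452, 226.741] pointing down, gripper open.
Joint ranges: [-2.53, 2.53], [-0.77, 2.02], [0.04, 2.7], [-1, 4.14], [0.28, 2.66], [-3.11, 3.11]. Speed limits (rad/s): [2.57, 2.57, 3.14, 3.14, 3.14, 3.14].

## Interface

Orientations are given as [roll, pitch, yaw] about the fixed x, y, z axes, in that order (R = Rz(yaw) Ry(pitch) Rx(roll)).
In Python, from plant import * gives the robot as it stands.
- The arm moves only by the tool carry_out, never from a script. Its argument "rows" is a list of rows, each a list of 4 numbers: the shift along the world's x, y, z in mm, then the turn about the world's z in degrees. In form: [[x, y, z, twist], ...]. A call has 1 to 20 rows; each row is the pose to reach, as a shift and turn from the pose measured when the call began; what a row does not reach only later rows make up. A row lasts 1/12 s, in which the tool goes at most 41.7 mm and 7.16 degrees, less where a joint would pass 70% of its speed; a pose out of reach is approached as far as the arm can. A call with a gripper value outside its range is refused whole. "hand" is the finger opening in mm, from 0 to 91.8, set as the call begins (left out, the last holds). The fingers move at their own pace and stop on an object; the grip force is fixed at half the most. Time passes only in rows, so rows that repeat a pose let the fingers close. It gives the time, the measured TCP pose, the force and the opening at its end, in the units of the state.
- get_obs(): the state, without advancing time (a new reading comes with each control period).
- capture(name): name is "scene" or "side" or "wrist"; returns the picture (384x512x3 uint8, red, green, blue); there is no depth.
- camera_info(name): a dict with "camera_matrix" (3x3 intrinsics, pixels), "pose" (4x4, takes a point from camera to world coordinates); the wrist camera has in their place "mount" (4x4, takes a point from camera to tool coordinates, whose origin is the TCP and whose axes are the tool frame's). Camera axes: x right, y down, z forward; pixel columns grow to the right and rows downward; lengths in mm; the calibration is good to about 2 mm. A picture is of the moment at which its call begins: read the wrist's pose just before it. camera_info takes no time and is no camera call.
- close_job(): hands the job in, once; it reports no verdict.
The state is a dict: "time": time; "joint_positions": joint angles; "dq": joint speeds; "tau": joint torques, N m; "tool_pos": TCP position; "tcp_rot": TCP orientation; "contact_force": force on the tool from outside, world axes, zero at the start; "moment": the same for the moment, N m; "grip_width": finger opening in mm.
Only numpy, scipy, OpenCV 4.12 (cv2) and the standard library are available. Lean on these libraries where they do the work, as an engineer would, in place of code of your own. Each camera call takes 0.05 s, during which the arm holds its last target. There are 200 camera calls.

## Working session

There is one attempt and no reset: what is moved stays moved. The work goes in short steps, Python scripts to look and compute and a tool call to move; the robot and the scene stay as the last step left them, time stands still between calls to the robot, and variables do not carry over. Pictures are saved under pics/ and viewed, about 8 in all and at most 12, crops included, and the job is handed in when it is done.

Besides the shell and the picture viewer there is one more tool, called after "Call:" as name([rows], argument=value, ...), one row to a line, values as JSON. carry_out: Moves the arm, as the interface text tells. Its arguments: {"type":"object","properties":{"rows":{"type":"array"},"hand":{"type":"number"}},"required":["rows"]}

```bash
mkdir -p pics; python3 - <<'E'
from plant import *
import cv2,numpy as np
o=get_obs();print({k:np.round(o[k],3) for k in('time','tool_pos','tcp_rot','grip_width')})
ims=[]
for n in('scene','side','wrist'):
    im=capture(n)[:,:,::-1];cv2.imwrite(f'pics/{n}0.png',im)
    ims.append(im); i=camera_info(n); print(n,{k:np.round(v,3).tolist() for k,v in i.items() if k in('camera_matrix','pose','mount')})
cv2.imwrite('pics/scene0b.png',cv2.resize(ims[0],(800,600),interpolation=cv2.INTER_CUBIC))
cv2.imwrite('pics/sw0.png',cv2.resize(np.hstack(ims[1:]),(800,300)))
E
```

```text
{'time': np.float64(0.0), 'tool_pos': array([155.357, 501.07 , 226.055]), 'tcp_rot': array([ 3.007,  1.569, -2.006]), 'grip_width': np.float64(91.721)}
scene {'camera_matrix': [[360.868, 0.0, 261.118], [0.0, 360.868, 187.118], [0.0, 0.0, 1.0]], 'pose': [[0.813, 0.416, -0.407, 932.343], [0.582, -0.603, 0.545, -523.252], [-0.019, -0.681, -0.732, 805.009], [0.0, 0.0, 0.0, 1.0]]}
side {'camera_matrix': [[485.693, 0.0, 253.48], [0.0, 485.693, 187.163], [0.0, 0.0, 1.0]], 'pose': [[0.791, -0.314, 0.525, -166.166], [-0.612, -0.397, 0.684, -925.598], [-0.006, -0.862, -0.506, 757.613], [0.0, 0.0, 0.0, 1.0]]}
wrist {'camera_matrix': [[267.534, 0.0, 256.505], [0.0, 267.534, 194.788], [0.0, 0.0, 1.0]], 'mount': [[0.001, -0.297, 0.955, -156.75], [-0.0, -0.955, -0.297, 81.048], [1.0, 0.0, -0.002, 0.413], [0.0, 0.0, 0.0, 1.0]]}
```

View pics/scene0b.png

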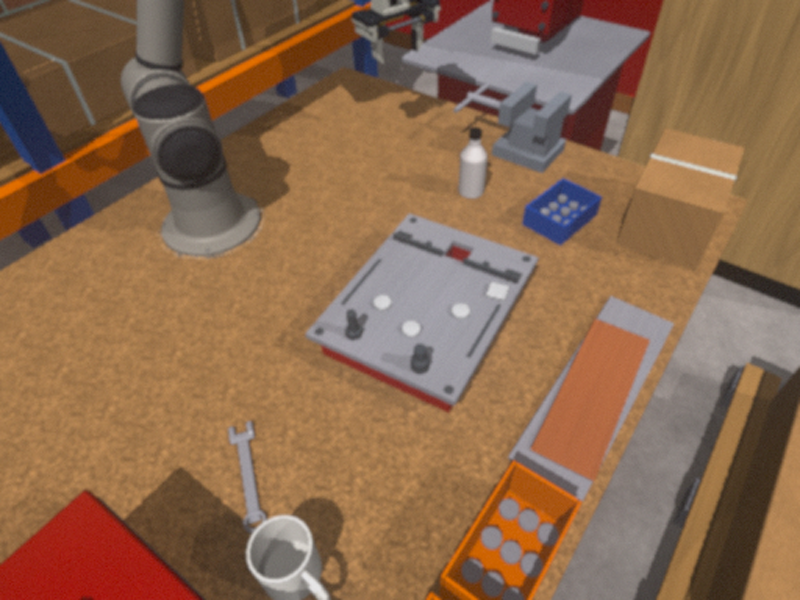

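View pics/sw0.png

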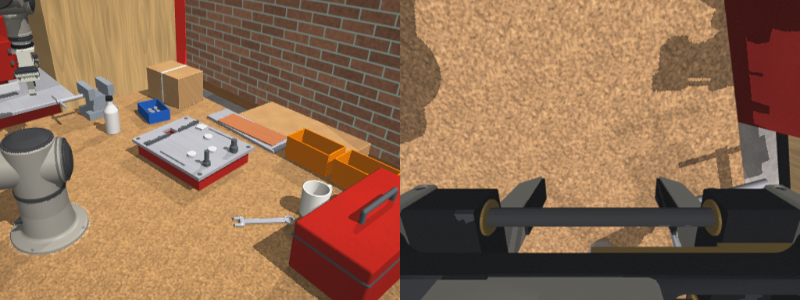

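The scene view (800 px) shows three discs near (382,302), (411,328) and (461,310), and the offcut at (497,291). The dark standing parts are at (355,325) and (421,358), and the red slot is at (459,252). I'll measure these in metric planes from both cameras.

```bash
cat > h.py <<'E'
import cv2,numpy as np
from plant import *
def cast(n,uv,z):
    i=camera_info(n);P=np.array(i['pose']);K=np.array(i['camera_matrix'])
    d=np.c_[np.atleast_2d(uv),np.ones(len(np.atleast_2d(uv)))]@np.linalg.inv(K).T@P[:3,:3].T
    return (P[:3,3]+d*((z-P[2,3])/d[:,2])[:,None])[:,:2]
def plate(n,im,c):
    hsv=cv2.cvtColor(im,cv2.COLOR_BGR2HSV)
    m=((hsv[:,:,1]<75)).astype(np.uint8)
    k,l,s,_=cv2.connectedComponentsWithStats(m,connectivity=4)
    m=(l==l[c[1],c[0]]).astype(np.uint8)
    ct=max(cv2.findContours(m,0,cv2.CHAIN_APPROX_NONE)[0],key=cv2.contourArea)
    w=cast(n,ct[:,0]+0.0,66).astype(np.float32)
    r=cv2.minAreaRect(w); return m,ct,r
def bright(n,im,box,z=74,th=200):
    g=im.min(2); x0,y0,x1,y1=box; m=np.zeros_like(g); m[y0:y1,x0:x1]=(g[y0:y1,x0:x1]>th)
    k,l,s,c=cv2.connectedComponentsWithStats(m)
    return [(s[j].tolist(),np.round(c[j],1).tolist(),np.round(cast(n,c[j],z)[0],1).tolist()) for j in range(1,k) if s[j,4]>15]
E
python3 - <<'E'
from h import *
for n,c,box in(('scene',(270,215),(195,135,345,260)),('side',(230,205),(165,140,325,240))):
    im=cv2.imread(f'pics/{n}0.png'); m,ct,r=plate(n,im,c)
    print(n,im[c[1],c[0]],r,np.round(cv2.boxPoints(r),1).tolist())
    for b in bright(n,im,box):print(b)
    v=im.copy();cv2.drawContours(v,[ct],-1,(0,255,0),1);x0,y0,x1,y1=box
    cv2.imwrite(f'pics/{n}c.png',cv2.resize(np.hstack([im[y0:y1,x0:x1],v[y0:y1,x0:x1]]),None,fx=2.4,fy=2.4,interpolation=cv2.INTER_CUBIC))
a,b=[cv2.imread(f'pics/{n}c.png') for n in('scene','side')]
w=max(a.shape[1],b.shape[1]);f=lambda q:cv2.copyMakeBorder(q,0,0,0,w-q.shape[1],0)
cv2.imwrite('pics/c.png',np.vstack([f(a),f(b)]));print(a.shape,b.shape)
E
```

```text
scene [169 160 162] ((552.363525390625, 44.136749267578125), (285.6242370605469, 368.6894836425781), 6.513480186462402) [[389.6000061035156, 211.10000610351562], [431.3999938964844, -155.1999969482422], [715.2000122070312, -122.80000305175781], [673.2999877929688, 243.5]]
([312, 181, 12, 10, 77], [317.9, 185.5], [651.6, 115.2])
([240, 190, 9, 7, 50], [244.2, 192.8], [500.0, -22.2])
([290, 195, 10, 7, 55], [294.4, 198.1], [622.7, 39.0])
([258, 206, 10, 8, 61], [262.7, 209.6], [575.8, -41.9])
side [200 194 194] ((548.2247924804688, 39.56440734863281), (296.923828125, 374.6014709472656), 6.1261887550354) [[380.6000061035156, 210.0], [420.6000061035156, -162.5], [715.7999877929688, -130.8000030517578], [675.9000244140625, 241.60000610351562]]
([251, 158, 15, 9, 71], [258.0, 161.2], [650.2, 113.0])
([261, 171, 11, 7, 58], [266.5, 173.4], [621.6, 36.6])
([266, 186, 12, 9, 71], [271.6, 189.5], [574.7, -43.7])
([240, 192, 12, 9, 75], [245.6, 195.4], [499.6, -23.9])
(300, 720, 3) (240, 768, 3)
```

View pics/c.png

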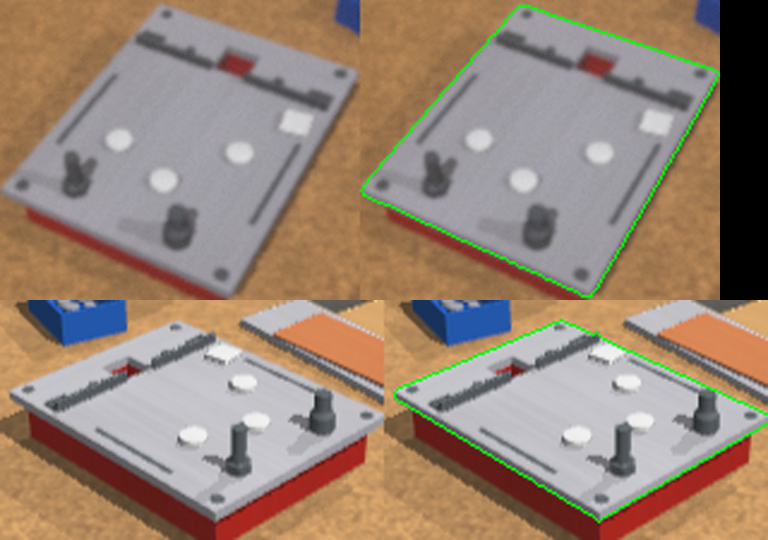

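The crops show the fence at +y world. The bed is yawed about 6.4° and its centre is near (551,43). The discs are near (500,-23), (575,-43) and (622,38). Next I'll work out the jaw direction and a viewing pose.

```bash
python3 - <<'E'
from h import *
from scipy.spatial.transform import Rotation as R
o=get_obs();M=R.from_euler('xyz',o['tcp_rot']).as_matrix();print(np.round(M,3).tolist())
m=np.array(camera_info('wrist')['mount']);T=np.eye(4);T[:3,:3]=M;T[:3,3]=o['tool_pos'];P=T@m
print('cam off',P[:3,3]-o['tool_pos'],'look',P[:3,2])
c=np.array([551,42.]);a=np.radians(6.4);B=np.array([[np.cos(a),-np.sin(a)],[np.sin(a),np.cos(a)]])
for nm,n,uv,z in [('bolt','scene',(227,214),66),('punch','scene',(269,235),66),('bolt','side',(264,211),66),('punch','side',(298,194),66)]+[('A','side',(245.6,195.4),74),('B','side',(271.6,189.5),74),('C','side',(266.5,173.4),74),('off','side',(258,161.2),74)]:
    w=cast(n,np.array(uv,float),z)[0];print(nm,n,w.round(),((w-c)@B).round())
E
```

```text
[[-0.0, -0.955, 0.296], [-0.001, 0.296, 0.955], [-1.0, 0.0, -0.001]]
cam off [-77.20999735  24.5656977  156.76357552] look [ 0.28287757 -0.09047797 -0.95487906]
bolt scene [ 504. -102.] [ -63. -138.]
punch scene [632. -94.] [  65. -144.]
bolt side [ 498. -105.] [ -69. -140.]
punch side [625. -97.] [  58. -146.]
A side [500. -24.] [-58. -60.]
B side [575. -43.] [ 14. -88.]
C side [622.  37.] [ 70. -13.]
off side [650. 113.] [107.  60.]
```

Call:
carry_out([
  [10,-13,0,-2],
  [30,-40,0,-5],
  [55,-70,0,-9],
  [80,-100,0,-13],
  [105,-132,0,-17],
  [130,-165,0,-21],
  [155,-198,0,-25],
  [180,-231,0,-29],
  [205,-264,0,-33],
  [230,-297,0,-37],
  [255,-330,0,-41],
  [280,-363,0,-46],
  [305,-396,0,-50],
  [330,-429,0,-54],
  [355,-460,0,-58],
  [375,-488,-5,-62],
  [392,-508,-20,-65],
  [402,-519,-35,-66.4],
  [402,-519,-47,-66.4],
  [402,-519,-47,-66.4],
], hand=16)

```text
time: 1.82
tool_pos: [556.1, -18.6, 176.0]
tcp_rot: [2.883, 1.564, 2.992]
contact_force: [-0.4, 1.1, -0.2]
grip_width: 16.2
```

```bash
cat >> h.py <<'E'
from scipy.spatial.transform import Rotation as R
def wpose(o):
    T=np.eye(4);T[:3,:3]=R.from_euler('xyz',o['tcp_rot']).as_matrix();T[:3,3]=o['tool_pos'];return T@np.array(camera_info('wrist')['mount'])
def st(o):
    M=R.from_euler('xyz',o['tcp_rot']).as_matrix();print('t',round(o['time'],2),'tcp',np.round(o['tool_pos'],1),'jaw',round(np.degrees(np.arctan2(M[1,2],M[0,2])),2),'x',np.round(M[:,0],3),'w',round(o['grip_width'],1),'F',np.round(o['contact_force'],1))
def wcast(P,uv,z):
    K=np.array(camera_info('wrist')['camera_matrix']);uv=np.atleast_2d(uv)
    d=np.c_[uv,np.ones(len(uv))]@np.linalg.inv(K).T@P[:3,:3].T
    return (P[:3,3]+d*((z-P[2,3])/d[:,2])[:,None])[:,:2]
E
python3 - <<'E'
from h import *
o=get_obs();st(o);P=wpose(o);np.save('P1.npy',P)
im=capture('wrist')[:,:,::-1].copy();cv2.imwrite('pics/w1.png',im)
g=im.min(2);k,l,s,c=cv2.connectedComponentsWithStats((g>205).astype(np.uint8))
for j in range(1,k):
    if s[j,4]>150: print(s[j],c[j].round(1),wcast(P,c[j],74)[0].round(1))
cv2.imwrite('pics/w1b.png',cv2.resize(im,(800,600)))
E
```

```text
t 1.82 tcp [556.1 -18.6 176. ] jaw 6.27 x [-0.007  0.001 -1.   ] w 16.2 F [-0.4  1.1 -0.2]
[ 363   36   38   46 1481] [381.8  58.4] [650.1 117.7]
[317 128  32  32 798] [332.1 143.5] [621.2  40.7]
[187 176  29  30 670] [201.  190.5] [498.8 -20. ]
[259 203  29  27 593] [272.7 215.5] [574.2 -38.7]
```

View pics/w1b.png

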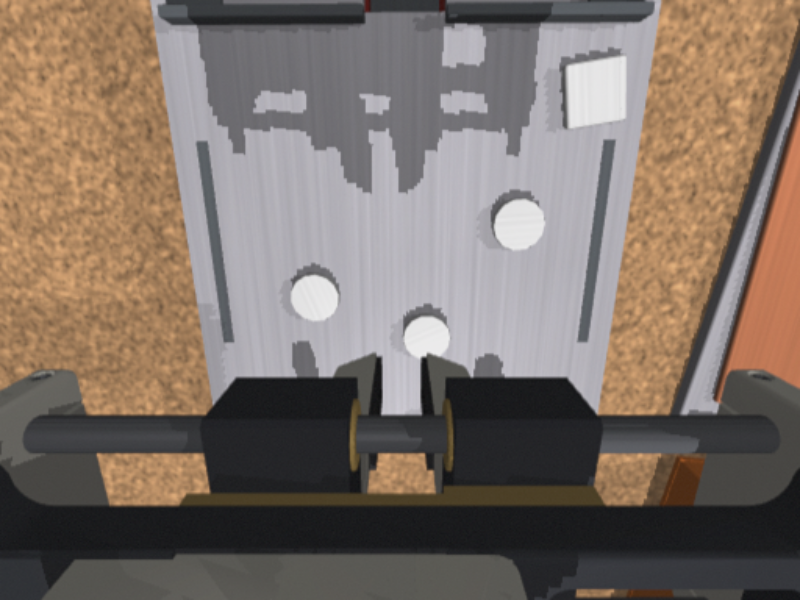

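The wrist view (800 px) shows all three discs clear of one another: (315,298), (426,338) and (519,224). The fence gap lies between x≈365 and 446 at the top edge, and the fingertips are at about (375..430, 370). I'll locate the gap ends now.

```bash
python3 - <<'E'
from h import *
P=np.load('P1.npy');im=cv2.imread('pics/w1.png')
for r in (3,8,10,12,14,16,18): print(r,[int(x) for x in im[r,222:296:1].mean(1)])
for uv,z in [((233.6,15),66),((285.4,15),66),((233.6,8),80),((285.4,8),80),((103,14),66),((418,13),66)]: print(uv,z,wcast(P,np.array(uv),z)[0].round(1))
for n,box in(('scene',(280,150,308,172)),('side',(200,155,230,175))):
    im=cv2.imread(f'pics/{n}0.png');b,g,r=[im[:,:,k].astype(int) for k in range(3)]
    x0,y0,x1,y1=box;m=np.zeros(b.shape,np.uint8);m[y0:y1,x0:x1]=((r-b)>35)[y0:y1,x0:x1]
    ys,xs=np.nonzero(m);q=cast(n,np.c_[xs,ys]+0.0,66);a=np.radians(6.4);B=np.array([[np.cos(a),-np.sin(a)],[np.sin(a),np.cos(a)]])
    w=(q-[551,42])@B;print(n,len(xs),w.min(0).round(1),w.max(0).round(1))
E
```

```text
3 [62, 62, 62, 63, 62, 62, 63, 64, 62, 65, 76, 61, 44, 40, 36, 47, 54, 54, 52, 52, 53, 53, 54, 54, 54, 52, 53, 53, 53, 54, 53, 52, 54, 55, 53, 54, 55, 54, 52, 53, 54, 54, 55, 53, 54, 54, 53, 52, 53, 55, 55, 54, 53, 53, 52, 52, 53, 51, 54, 35, 33, 33, 40, 54, 53, 62, 63, 63, 62, 62, 63, 64, 63, 62]
8 [62, 61, 62, 61, 62, 62, 61, 61, 62, 58, 49, 76, 109, 111, 108, 107, 109, 109, 107, 107, 110, 108, 112, 114, 114, 113, 111, 109, 111, 113, 114, 113, 113, 115, 114, 112, 113, 113, 112, 110, 112, 112, 110, 109, 109, 111, 113, 112, 112, 110, 110, 109, 110, 110, 109, 109, 113, 109, 97, 93, 111, 115, 98, 43, 44, 58, 59, 59, 60, 59, 57, 56, 58, 57]
10 [38, 40, 39, 40, 38, 40, 40, 38, 40, 40, 43, 75, 121, 123, 122, 120, 120, 121, 118, 118, 120, 118, 119, 123, 123, 121, 119, 118, 119, 122, 123, 123, 122, 124, 122, 120, 121, 122, 120, 119, 119, 120, 118, 116, 117, 119, 122, 123, 121, 118, 105, 100, 100, 100, 106, 106, 107, 106, 99, 99, 108, 104, 95, 44, 33, 55, 69, 69, 68, 68, 54, 40, 38, 37]
12 [33, 33, 34, 35, 34, 33, 32, 32, 35, 32, 39, 70, 121, 123, 122, 120, 119, 119, 117, 117, 120, 119, 120,
[... 846 characters left out ...]
 101, 99, 98, 100, 100, 100, 105, 106, 104, 102, 102, 96, 105, 165, 167, 167, 167, 168]
18 [102, 119, 120, 120, 117, 118, 120, 116, 121, 121, 122, 121, 121, 122, 122, 120, 119, 119, 117, 116, 120, 119, 119, 122, 122, 120, 120, 116, 118, 121, 121, 121, 122, 122, 121, 119, 120, 121, 118, 117, 119, 119, 117, 106, 102, 101, 103, 102, 100, 99, 99, 99, 100, 101, 110, 112, 113, 111, 110, 100, 101, 107, 167, 174, 170, 166, 166, 151, 150, 166, 166, 165, 167, 164]
(233.6, 15) 66 [517.9 138.9]
(285.4, 15) 66 [562.4 143.7]
(233.6, 8) 80 [519.1 139.8]
(285.4, 8) 80 [560.9 144.3]
(103, 14) 66 [405.2 127.6]
(418, 13) 66 [675.3 157.2]
scene 91 [-15.5 107.1] [ 21.2 191.4]
side 128 [-22.7 105.9] [ 64.2 215.5]
```

Call:
carry_out([
  [8,-18,0,2],
  [16,-36,0,4.4],
  [24.5,-54,0,4.4],
  [24.5,-54,-10,4.4],
  [24.5,-54,-30,4.4],
  [24.5,-54,-50,4.4],
  [24.5,-54,-66,4.4],
  [24.5,-54,-70,4.4],
  [24.5,-54,-70,4.4],
])

```text
time: 2.62
tool_pos: [580.1, -71.0, 107.0]
tcp_rot: [2.801, 1.563, 2.989]
contact_force: [0.3, 0.3, -0.5]
grip_width: 16.1
```

```bash
python3 - <<'E'
from h import *
o=get_obs();st(o)
im=capture('wrist')[:,:,::-1];s=capture('side')[:,:,::-1][130:245,160:330]
cv2.imwrite('pics/w2.png',np.hstack([cv2.resize(im,(400,300)),cv2.resize(s,(400,300),interpolation=cv2.INTER_CUBIC)]))
E
```

```text
t 2.62 tcp [580.1 -71.  107. ] jaw 10.78 x [-0.007  0.001 -1.   ] w 16.1 F [ 0.3  0.3 -0.5]
```

View pics/w2.png

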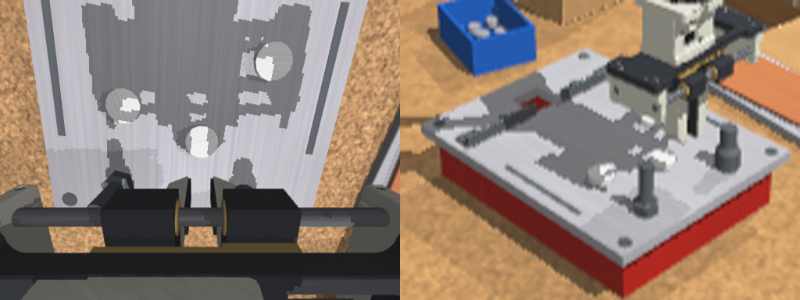

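The fingers sit behind disc B, clear of the punch and the bolt. I'll lower them and push part way.

Call:
carry_out([
  [0.5,-1,-15,0],
  [0.5,-1,-30,0],
  [0.5,-1,-37,0],
  [0.5,-1,-37.5,0],
  [-0.5,4,-37.5,0],
  [-1.5,9,-37.5,0],
  [-3,17,-37.5,0],
  [-4.5,26,-37.5,0],
  [-6.5,36,-37.5,0],
  [-8.5,46,-37.5,0],
  [-10.5,56,-37.5,0],
  [-12.5,66,-37.5,0],
  [-14,76,-37.5,-1],
  [-16,86,-37.5,-2],
  [-18,96,-37.5,-3],
  [-19.5,106,-37.5,-4],
  [-21.5,116,-37.5,-4.4],
  [-22.5,124,-37.5,-4.4],
  [-23,128,-37.5,-4.4],
  [-23,130,-37.5,-4.4],
])

```text
time: 4.38
tool_pos: [558.2, 59.3, 71.3]
tcp_rot: [2.922, 1.567, 3.034]
contact_force: [-0.2, -1.1, 0.7]
grip_width: 16.1
```

```bash
cat > look.py <<'E'
from h import *
import sys
o=get_obs();st(o);P=wpose(o)
im=capture('wrist')[:,:,::-1].copy()
cv2.imwrite(f'pics/{sys.argv[1]}.png',cv2.resize(im,(640,480)))
E
python3 look.py w3
```

```text
t 4.38 tcp [558.2  59.3  71.3] jaw 6.44 x [-0.004  0.    -1.   ] w 16.1 F [-0.2 -1.1  0.7]
```

View pics/w3.png

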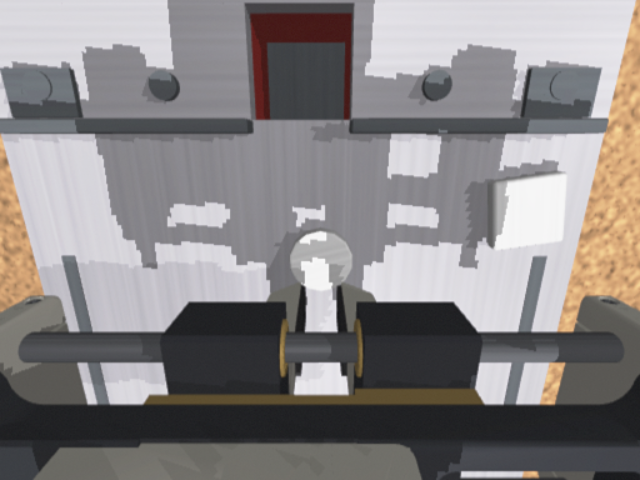

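Disc B sits in the cradle at (321,260) px. The gap runs from about 252 to 349 px at row 125.

```bash
python3 - <<'E'
from h import *
P=wpose(get_obs())
for uv,z in [((321,260),74),((252,133),66),((350,133),66),((252,120),80),((349,120),80),((7,120),80),((607,120),80)]: print(uv,wcast(P,np.array(uv)*.8,z)[0].round(1))
E
```

```text
(321, 260) [555.6  83.6]
(252, 133) [517.3 139. ]
(350, 133) [562.2 144. ]
(252, 120) [519.9 144.2]
(349, 120) [560.  148.7]
(7, 120) [418.  132.8]
(607, 120) [666.2 160.6]
```

Call:
carry_out([
  [-1,3,-1,0],
  [-2.2,6,-1,0],
  [-5,13.5,-1,0],
  [-8,21.3,-1,0],
  [-10.8,29,-1,0],
  [-13.2,35.8,-1,0],
  [-14,42.7,-1,0],
  [-15,50.7,-1,0],
  [-15.6,57.6,-1,0],
  [-16.3,63.6,-1,0],
  [-16.7,67.6,-1,0],
  [-17,69.5,-1,0],
  [-17,69.5,-1,0],
  [-17,69.5,-1,0],
])

```text
time: 5.6
tool_pos: [541.4, 128.6, 70.3]
tcp_rot: [2.918, 1.567, 3.03]
contact_force: [0.8, -1.1, -0.1]
grip_width: 15.7
```

```bash
python3 look.py w4
```

```text
t 5.6 tcp [541.4 128.6  70.3] jaw 6.43 x [-0.004  0.    -1.   ] w 15.7 F [ 0.8 -1.1 -0.1]
```

View pics/w4.png

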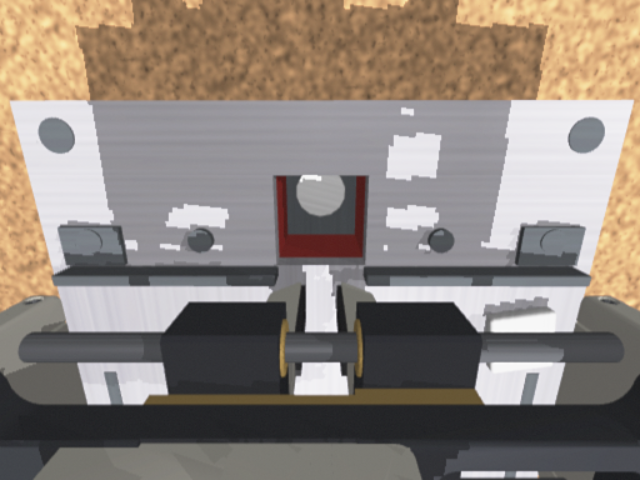

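Disc B lies on the slot floor at (321,192) px. Next I'll compute a curved path for disc C.

```bash
cat > path.py <<'E'
from h import *
import sys
def gen(D,P1,n=22,G=np.array([539.5,144.5]),yaw=6.3,L=24,back=9):
    a=np.radians(yaw);B=np.array([[np.cos(a),-np.sin(a)],[np.sin(a),np.cos(a)]])
    p0=(np.array(D)-G)@B;p1=np.array(P1,float);p2=np.array([0,-22.])
    t=np.linspace(0,1,400)[:,None];c=(1-t)**2*p0+2*t*(1-t)*p1+t*t*p2
    h0=(p1-p0)/np.linalg.norm(p1-p0)
    c=np.vstack([p0-back*h0,c,[0,8.]]);s=np.r_[0,np.cumsum(np.linalg.norm(np.diff(c,axis=0),axis=1))]
    q=np.linspace(0,1,n);q=np.where(q<.1,q*.5+.0,q) 
    S=q*s[-1];pc=np.c_[np.interp(S,s,c[:,0]),np.interp(S,s,c[:,1])]
    e=np.c_[np.interp(S+.5,s,c[:,0]),np.interp(S+.5,s,c[:,1])]-np.c_[np.interp(S-.5,s,c[:,0]),np.interp(S-.5,s,c[:,1])]
    e[-1]=[0,1];e/=np.linalg.norm(e,axis=1)[:,None]
    tcp=G+(pc-L*e)@B.T; jaw=np.degrees(np.arctan2(-e[:,0],e[:,1]))+yaw
    print('disc bed/gate',p0.round(1),'len',s[-1].round());return tcp,jaw
E
python3 - <<'E'
from path import *
o=get_obs();st(o);print('j6',o['joint_positions'][5].round(2))
for D,P1 in(((621.2,40.7),(0,-50)),((498.8,-20),(0,-60))):
    tcp,jaw=gen(D,P1)
    print('start',tcp[0].round(1),jaw[0].round(1))
    print([[*np.round(x-tcp[0],1).tolist(),round(j-jaw[0],1)] for x,j in zip(tcp,jaw)])
E
```

```text
t 5.65 tcp [541.4 128.5  70.3] jaw 6.41 x [-0.004  0.    -1.   ] w 16.0 F [ 0.1  0.5 -0.5]
j6 -0.02
disc bed/gate [  69.8 -112.1] len 155.0
start [648.1  21.6] 54.6
[[0.0, 0.0, np.float64(0.0)], [-3.0, 2.1, np.float64(-0.0)], [-6.0, 4.3, np.float64(0.0)], [-18.3, 12.6, np.float64(-1.0)], [-24.3, 16.8, np.float64(-1.6)], [-30.4, 21.0, np.float64(-2.3)], [-36.4, 25.3, np.float64(-3.2)], [-42.4, 29.7, np.float64(-4.1)], [-48.4, 34.1, np.float64(-5.2)], [-54.3, 38.5, np.float64(-6.4)], [-60.1, 43.1, np.float64(-7.9)], [-66.0, 47.7, np.float64(-9.8)], [-71.8, 52.3, np.float64(-12.1)], [-77.6, 57.1, np.float64(-15.1)], [-83.5, 61.9, np.float64(-19.2)], [-89.5, 66.8, np.float64(-25.1)], [-96.2, 71.8, np.float64(-34.3)], [-103.6, 77.6, np.float64(-48.3)], [-104.4, 85.0, np.float64(-48.3)], [-105.2, 92.3, np.float64(-48.3)], [-106.0, 99.7, np.float64(-48.3)], [-106.9, 107.0, np.float64(-48.3)]]
disc bed/gate [ -58.5 -159. ] len 189.0
start [485.2 -50.1] -24.3
[[0.0, 0.0, np.float64(0.0)], [1.9, 4.1, np.float64(-0.0)], [3.7, 8.2, np.float64(0.0)], [11.3, 24.6, np.float64(0.8)], [15.0, 32.8, np.float64(1.3)], [18.7, 41.0, np.float64(1.8)], [22.4, 49.2, np.float64(2.4)], [25.9, 57.5, np.float64(3.1)], [29.4, 65.8, np.float64(3.8)], [32.8, 74.2, np.float64(4.6)], [36.2, 82.5, np.float64(5.6)], [39.4, 90.9, np.float64(6.8)], [42.6, 99.4, np.float64(8.2)], [45.7, 107.9, np.float64(9.9)], [48.6, 116.5, np.float64(12.0)], [51.5, 125.1, np.float64(14.9)], [54.3, 133.8, np.float64(18.8)], [57.2, 142.7, np.float64(24.7)], [59.0, 151.8, np.float64(30.6)], [58.0, 160.8, np.float64(30.6)], [57.0, 169.7, np.float64(30.6)], [56.0, 178.7, np.float64(30.6)]]
```

Call:
carry_out([
  [0,-3,10,0],
  [0,-5,30,0],
  [5,-8,38,3],
  [15,-18,38,8],
  [28,-30,38,14],
  [42,-44,38,20],
  [56,-58,38,26],
  [70,-72,38,32],
  [84,-86,38,38],
  [97,-98,38,44],
  [106,-106,38,48],
  [106.7,-107,36,48.2],
  [106.7,-107,20,48.2],
  [106.7,-107,6,48.2],
  [106.7,-107,1,48.2],
  [106.7,-107,0,48.2],
  [106.7,-107,0,48.2],
])

```text
time: 7.07
tool_pos: [647.8, 21.7, 70.5]
tcp_rot: [2.865, 1.567, -2.466]
contact_force: [1.1, 0.2, 0.5]
grip_width: 15.8
```

Call:
carry_out([
  [-2,1.5,0,0],
  [-5,3.5,0,0],
  [-9,6,0,0],
  [-13,9,0,-0.5],
  [-18.3,12.6,0,-1],
  [-24.3,16.8,0,-1.6],
  [-30.4,21,0,-2.3],
  [-36.4,25.3,0,-3.2],
  [-42.4,29.7,0,-4.1],
  [-48.4,34.1,0,-5.2],
  [-54.3,38.5,0,-6.4],
  [-60.1,43.1,0,-7.9],
  [-66,47.7,0,-9.8],
  [-71.8,52.3,0,-12.1],
  [-76,56,0,-14],
  [-78,57.5,0,-15.1],
  [-78,57.5,0,-15.1],
])

```text
time: 8.48
tool_pos: [569.1, 79.8, 70.5]
tcp_rot: [2.775, 1.566, -2.819]
contact_force: [0.9, 0.7, -0.7]
grip_width: 16.1
```

```bash
python3 look.py w5
```

```text
t 8.48 tcp [569.1  79.8  70.5] jaw 39.45 x [-0.004 -0.001 -1.   ] w 16.1 F [ 0.9  0.7 -0.7]
```

View pics/w5.png

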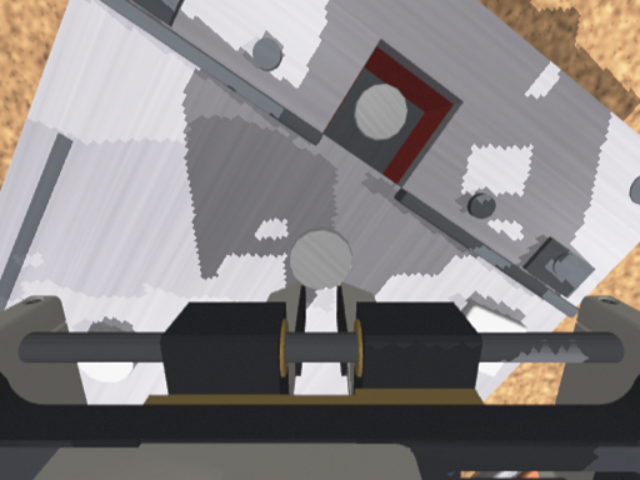

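```bash
python3 - <<'E'
import numpy as np
G=np.array([539.5,144.5]);a=np.radians(6.3);B=np.array([[np.cos(a),-np.sin(a)],[np.sin(a),np.cos(a)]])
T0=np.array([569.1,79.8])
for th,u,v in [(33,9.2,-47.5),(29,7.2,-44),(25,5.4,-40.5),(21,3.8,-37),(16.5,2.5,-33.5),(12,1.4,-30),(8,.6,-26.5),(4,.2,-22.5),(0,0,-18),(0,0,-12),(0,0,-5),(0,0,1),(0,0,5),(0,0,8)]:
    t=np.radians(th);print((G+B@(np.array([u,v])-24*np.array([-np.sin(t),np.cos(t)]))-T0).round(1).tolist(),th-33)
E
```

```text
[-0.0, -0.1] 0
[-3.7, 2.2] -4
[-7.3, 4.5] -8
[-10.8, 7.0] -12
[-14.1, 9.6] -16.5
[-17.4, 12.2] -21
[-20.2, 15.2] -25
[-22.6, 18.7] -29
[-25.0, 23.0] -33
[-25.6, 28.9] -33
[-26.4, 35.9] -33
[-27.1, 41.8] -33
[-27.5, 45.8] -33
[-27.8, 48.8] -33
```

Call:
carry_out([
  [-1.8,1.1,0,-2],
  [-3.7,2.2,0,-4],
  [-7.3,4.5,0,-8],
  [-10.8,7,0,-12],
  [-14.1,9.6,0,-16.5],
  [-17.4,12.2,0,-21],
  [-20.2,15.2,0,-25],
  [-22.6,18.7,0,-29],
  [-25,23,0,-33],
  [-25.6,28.9,0,-33],
  [-26.4,35.9,0,-33],
  [-27.1,41.8,0,-33],
  [-27.5,45.8,0,-33],
  [-27.8,48.8,0,-33],
  [-27.8,48.8,0,-33],
  [-27.8,48.8,0,-33],
])

```text
time: 9.87
tool_pos: [541.6, 128.5, 70.4]
tcp_rot: [2.81, 1.566, 2.924]
contact_force: [0.6, 1.2, 0.8]
grip_width: 15.9
```

```bash
python3 look.py w6
```

```text
t 9.87 tcp [541.6 128.5  70.4] jaw 6.55 x [-0.004  0.001 -1.   ] w 15.9 F [0.6 1.2 0.8]
```

View pics/w6.png

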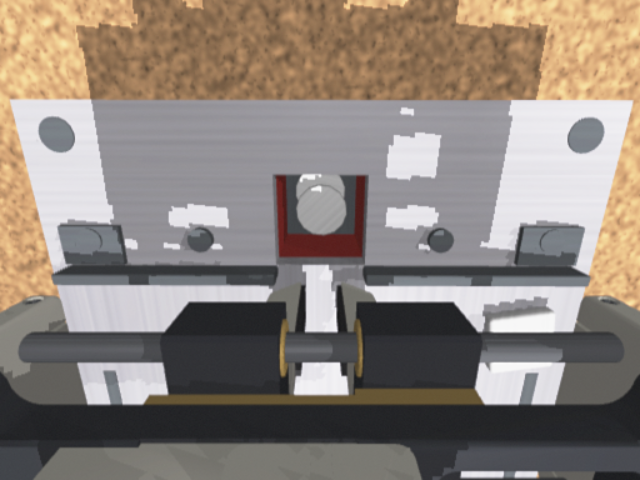

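Call:
carry_out([
  [0,-3,10,0],
  [0,-5,30,0],
  [-3,-10,38,-2],
  [-8,-24,38,-4],
  [-14,-44,38,-8],
  [-20,-64,38,-12],
  [-27,-85,38,-16],
  [-34,-106,38,-20],
  [-41,-128,38,-24],
  [-48,-150,38,-28],
  [-54,-170,38,-30.8],
  [-56.4,-178.6,38,-30.8],
  [-56.4,-178.6,34,-30.8],
  [-56.4,-178.6,20,-30.8],
  [-56.4,-178.6,6,-30.8],
  [-56.4,-178.6,1,-30.8],
  [-56.4,-178.6,0,-30.8],
  [-56.4,-178.6,0,-30.8],
])

```text
time: 11.42
tool_pos: [485.4, -49.7, 70.4]
tcp_rot: [2.85, 1.566, 2.428]
contact_force: [0.2, 0.2, 0.7]
grip_width: 15.9
```

Call:
carry_out([
  [1,2.5,0,0],
  [2.5,5.5,0,0],
  [4.5,10,0,0],
  [7.5,16.5,0,0.4],
  [11.3,24.6,0,0.8],
  [15,32.8,0,1.3],
  [18.7,41,0,1.8],
  [22.4,49.2,0,2.4],
  [25.9,57.5,0,3.1],
  [29.4,65.8,0,3.8],
  [32.8,74.2,0,4.6],
  [36.2,82.5,0,5.6],
  [39.4,90.9,0,6.8],
  [42.6,99.4,0,8.2],
  [45.7,107.9,0,9.9],
  [47.5,113,0,11.2],
  [48.6,116.5,0,12],
  [48.6,116.5,0,12],
])

```text
time: 12.92
tool_pos: [534.1, 67.6, 70.3]
tcp_rot: [2.809, 1.566, 2.598]
contact_force: [-1.4, 0.5, 0.3]
grip_width: 16.1
```

```bash
python3 look.py w7; python3 - <<'E'
from h import *
o=get_obs();G=np.array([539.5,144.5]);a=np.radians(6.3);B=np.array([[np.cos(a),-np.sin(a)],[np.sin(a),np.cos(a)]])
M=R.from_euler('xyz',o['tcp_rot']).as_matrix();j=np.arctan2(M[1,2],M[0,2]);T0=o['tool_pos'][:2]
print('expected disc (u,v)',(T0+24*np.array([-np.sin(j),np.cos(j)])-G)@B)
E
```

```text
t 12.92 tcp [534.1  67.6  70.3] jaw -12.09 x [-0.004  0.003 -1.   ] w 16.1 F [-1.4  0.5  0.3]
expected disc (u,v) [ -6.40200512 -53.53780293]
```

View pics/w7.png

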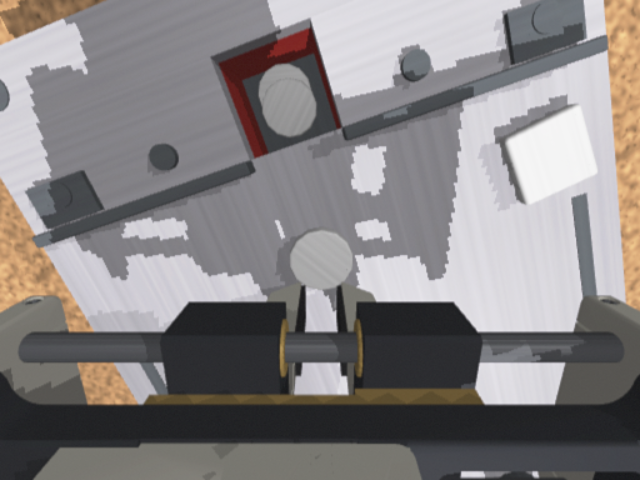

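Disc A is cradled at (321,260) px and the gap is straight ahead. I'll compute the last leg.

```bash
python3 - <<'E'
import numpy as np
G=np.array([539.5,144.5]);a=np.radians(6.3);B=np.array([[np.cos(a),-np.sin(a)],[np.sin(a),np.cos(a)]])
T0=np.array([534.1,67.6])
for th,u,v in [(-18.4,-6.4,-53.5),(-16,-5.3,-50),(-13,-4.1,-46),(-10,-3,-41.5),(-7,-1.9,-36),(-4,-.9,-30),(-1,-.2,-24),(0,0,-18),(0,0,-12),(0,0,-5),(0,0,1),(0,0,5),(0,0,8)]:
    t=np.radians(th);print((G+B@(np.array([u,v])-24*np.array([-np.sin(t),np.cos(t)]))-T0).round(1).tolist(),round(th+18.4,1))
E
```

```text
[-0.1, -0.4] 0.0
[1.6, 3.0] 2.4
[3.6, 6.9] 5.4
[5.4, 11.4] 8.4
[7.2, 16.9] 11.4
[8.8, 23.0] 14.4
[10.1, 29.1] 17.4
[10.0, 35.2] 18.4
[9.4, 41.1] 18.4
[8.6, 48.1] 18.4
[7.9, 54.0] 18.4
[7.5, 58.0] 18.4
[7.2, 61.0] 18.4
```

Call:
carry_out([
  [0.8,1.5,0,1.2],
  [1.6,3,0,2.4],
  [3.6,6.9,0,5.4],
  [5.4,11.4,0,8.4],
  [7.2,16.9,0,11.4],
  [8.8,23,0,14.4],
  [10.1,29.1,0,17.4],
  [10,35.2,0,18.4],
  [9.4,41.1,0,18.4],
  [8.6,48.1,0,18.4],
  [7.9,54,0,18.4],
  [7.5,58,0,18.4],
  [7.2,61,0,18.4],
  [7.2,61,0,18.4],
  [7.2,61,0,18.4],
])

```text
time: 14.22
tool_pos: [541.1, 128.3, 70.3]
tcp_rot: [2.861, 1.566, 2.971]
contact_force: [0.8, 0.1, -0.4]
grip_width: 15.8
```

Call:
carry_out([
  [0,-2,5,0],
  [0,-4,20,0],
  [0,-6,40,0],
  [0,-8,60,0],
  [0,-8,80,0],
  [0,-8,90,0],
  [0,-8,90,0],
])

```text
time: 14.8
tool_pos: [542.5, 120.1, 162.9]
tcp_rot: [1.45, 1.57, 1.558]
contact_force: [0.6, 0.6, 0.1]
grip_width: 15.7
```

```bash
python3 - <<'E'
from h import *
st(get_obs());im=capture('wrist')[:,:,::-1]
s=capture('side')[:,:,::-1][130:245,160:330];c=capture('scene')[:,:,::-1]
for n,f,box in(('scene',c,(195,135,345,260)),):
    for b in bright(n,np.ascontiguousarray(f),box):print(b)
cv2.imwrite('pics/w8.png',np.hstack([cv2.resize(im,(400,300)),cv2.resize(s,(400,300),interpolation=cv2.INTER_CUBIC)]))
E
```

```text
t 14.8 tcp [542.5 120.1 162.9] jaw 6.23 x [ 0.     0.001 -1.   ] w 15.7 F [0.6 0.6 0.1]
([312, 181, 13, 10, 88], [317.9, 185.6], [651.7, 115.0])
```

View pics/w8.png

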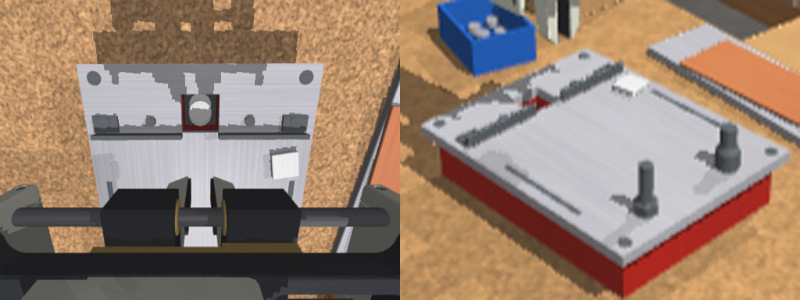

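The plate is empty of discs, the slot holds them with nothing sticking out, and the offcut, bolt and punch are in place. I'm handing in.

```bash
python3 -c "
from plant import *
print(close_job())"
```

```text
the job is handed in; nothing more can be done
None
```

All three discs were swept with the fingertips through the fence gap into the scrap slot, one at a time. The middle disc went first, then the right one, then the left. I checked that each of the first two had dropped before starting the next, and handed the job in at about 15 s with the arm raised clear.

- **Final pictures:** the plate is empty of discs, and discs are visible in the slot with nothing sticking out. They overlap in the slot, so I did not count three separately in the last picture.
- **Bystanders:** the offcut measured (651.7, 115.0) mm, against (651.6, 115.2) mm at the start. The bolt and punch look unmoved in the side picture, but I did not measure them again.
- **Forces:** readings at the end of each move stayed under 2 N.
- **Disagreement:** the wrist camera read positions 2 to 4 mm further along y than the two fixed cameras. I steered by the wrist camera throughout, and it caused no trouble.

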